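Crack open the dry box for a cartridge change

TASK

The dry box for the label rolls is due a new drying cartridge: lift the fresh orange one out of the grey bin and stand it upright in the white dish, without dropping it. Then take the handle of the dry box's blue lid, break the lid free of its sticky seal and hold it slightly open, with a gap of about 3 to 5 cm at the front, never letting it fly wide open. Finish while still holding the lid there by its handle, so that a colleague can swap the cartridge; leave the green cartridges in the bin and everything else where it stands.

Things in the scene. Friction and masses are not known exactly. Their poses are not given: they have to be found in the camera images.
- cart_mid (a point): Fresh drying cartridge: orange upright cylinder with white bands, 40 mm diameter, 75 mm high, about 0.12 kg, loose. The point is its centre (37.5 mm above its underside); z is its axis. It stands in the grey bin in a row with the two green ones, centres 60 mm apart along the bin's x axis, in any of the three places.
- spent1_mid (a point): Spent cartridge, green with white bands, same size; the point is its centre. Stays in the bin.
- spent2_mid (a point): Second spent green cartridge, same size; the point is its centre. Stays in the bin.
- bin: Open grey bin, fixed: 200 mm (its x) by 150 mm (its y) by 60 mm high, walls and floor 5 mm; origin at the centre of its underside on the table. The three cartridges stand in a row along its x axis on the centre line and rise 20 mm above its rim, with about 50 mm free on either side of each along its y.
- dish_in (a point): Round white dish, fixed: 72 mm across at its foot and 80 mm at its rim, 18 mm high, walls 4 mm, base 5 mm thick (space for the cartridge about 66 mm across). The point is the centre of its inner floor, 5 mm above the table. It lies on one side of the dry box, the bin on the other, either way round.
- lid_handle (a point): Black bar handle on the blue lid: round bar 12 mm thick, 90 mm long along this frame's y axis, 40 mm above the lid's top, a post at each end, 30 mm behind the box's front wall (nearest the robot). The point is the bar's middle. The frame turns with the lid: shut, z is up and x points level from handle to hinge. Grip from above, closing across the bar.
- lid_hinge (a point): Middle of the lid's hinge line, at the far upper rim of the dry box (white, 200 x 200 x 120 mm high, fixed; blue lid 12 mm thick), 120 mm above the table. The hinge axis is this frame's y, parallel to the handle. With the lid shut the handle's middle is 170 mm along -x (towards the robot) and 52 mm up from here. The lid swings up and back.
- lid (a joint): Lid angle, rad: 0 shut, grows as the front rises; front gap = 0.2 m x angle (0.2 rad = 40 mm). Lid about 0.5 kg, falls shut if let go. Its gasket sticks: upward pull at the handle must pass a peak of about 12 to 22 N (varies), all in the first 13 mm of rise; then only the lid's weight, some 2 to 5 N at the handle, remains and it does not stick again.
- roll1_mid (a point): Bystander, leave alone. Label roll standing on end, 90 mm diameter, 70 mm high, white with a red band; centre.
- roll2_mid (a point): Bystander, leave alone. Label roll, same size, with a brass-coloured band; centre.
- bottle_mid (a point): Bystander, leave alone. Dark green bottle, 74 mm diameter, 220 mm high; half-way up.
- gluepot_mid (a point): Bystander, leave alone. Yellow glue pot with white cap, 64 mm diameter, 80 mm high; centre.
- driver_grip (a point): Bystander, leave alone. Screwdriver lying on the table; middle of its handle.

How it is judged:
By the outcome, as a careful person would: the job done as asked, in the order asked, and still so for the second after the job is handed in, while the arm keeps its last pose, push and grip.
It also fails if it takes over 54 s, if anything falls off the work surface, if the arm or the gripper's body presses on something with over 40 N, if the wrist force passes 120 N, or if a joint passes its speed limit or range.

ROBOT

A 6-joint arm with a two-finger parallel gripper is mounted at the origin on the work surface. World frame = base frame: x ahead of the robot, y to its left, z up, the work surface at z = 0. Lengths are in m, angles in rad, forces in N, time in s.
With the tool pointing down it reaches from about 0.35 to 0.975 m from the base axis. Payload 4.9 kg.
Tool frame: the origin (TCP) lies midway between the tips of the shut fingers; the grasp point (between the pads) lies 19 mm behind it; z points along the fingers, y is the line along which they close (so a half turn about z gives the same grasp; the last joint's range is limited). The gripper opens to 85 mm and grips with 20 to 120 N. Pads are 22 mm wide; open, the fingers measure 114 mm over their backs; the gripper's body (76 mm by 85 mm) begins 54 mm behind the grasp point. The pads swing forward as they close: fully open they stand 13 mm farther back than shut.
Start: joints at [1.12, 0.053, 1.613, -0, 1.476, -0.119], TCP at [0.204, 0.591, 0.231] pointing down, gripper open.
Joint ranges: [-3.01, 3.01], [-1.01, 2.22], [0.06, 2.58], [-1.02, 4.17], [0.09, 2.62], [-3.14, 3.14]. Speed limits (rad/s): [2.57, 2.57, 3.14, 3.14, 3.14, 3.14].

INTERFACE

Orientations are given as a rotation vector (axis times angle).
In Python, from plant import r gives the robot as it stands. Calls block until the motion is done:
- r.move_ptp(position, orientation): joint-space move of the TCP to a pose.
- r.line_to(position, feed=0.15, rot=None, f_stop=None): straight line of the TCP; rot=None keeps the orientation; feed is the mean speed in m/s. With f_stop (N) it stops when the force on the tool has changed by that much, and returns True; else False.
- r.set_joints(angles): joint-space move.
- r.command_gripper(opening, f_grip=None): opening from 0.0 (shut) to 1.0 (fully open); f_grip is the grip in N (None keeps the last); returns when the fingers have stopped.
- r.wait(seconds).
- r.inverse_kinematics(position, orientation): joint angles nearest the present ones, or None.
- r.observe(): the state.
- r.camera(name): name is "scene" or "top" or "wrist"; returns the picture (400x640x3 uint8, red, green, blue); there is no depth.
- r.camera_params(name): a dict with "vertical_fov" (degrees; the focal length in pixels is half the picture's height over the tangent of half this angle, whatever the lens; pixels are square), "cx", "cy" (the principal point, pixels), "position" and "rotation" of the camera in the world. Camera axes: x right, y up, looking along -z (the intrinsics and any distortion apply to the point x, -y, -z); pixel columns grow to the right and rows downward; lengths in m; the calibration is good to about 2 mm. A picture is of the moment at which its call begins: read the wrist's pose just before it. camera_params takes no time and is no camera call; for the wrist camera it gives the pose at the moment of the call.
A pose or a line that the arm cannot do raises r.PlanningError and nothing moves.
- r.close_job(): hands the job in, once; it reports no verdict.
The state is a dict: "time": time; "joints": joint angles; "joint_vel": joint speeds; "tau": joint torques, N m; "tool_pos": TCP position; "ee_rot": TCP orientation; "ft_force": force on the tool from outside, world axes, zero at the start; "wrist_torque": the same for the moment, N m; "finger_gap": opening from 0.0 (shut) to 1.0 (fully open).
Only numpy, scipy, OpenCV 4.12 (cv2) and the standard library are available. Lean on these libraries where they do the work, as an engineer would, in place of code of your own. Each camera call takes 0.05 s, during which the arm holds its last target. There are 200 camera calls.

## Working session

There is one attempt and no reset: what is moved stays moved. The work goes in short steps, each a Python script; the robot and the scene stay as the last script left them, time stands still between calls to the robot, and variables do not carry over. Pictures are saved under pics/ and viewed, on a budget of 10 in all, crops included, one or two more only if the job needs it, and the job is handed in when it is done.

```bash
ls; mkdir -p pics
python3 - <<'E'
from plant import r
import cv2,numpy as np
ims=[]
for n in ("scene","top"):
    p=r.camera_params(n); print(n,p)
    im=r.camera(n)[:,:,::-1]; cv2.imwrite(f"pics/{n}0.png",im); 
print(r.camera_params("wrist")); print(r.observe())
E
```

```text
pics
scene {'vertical_fov': 55.710899347533896, 'cx': 320.24120753240413, 'cy': 205.63293650525333, 'position': array([ 0.87648199, -0.61004949,  1.11963207]), 'rotation': array([0.59050386, 0.14604246, 0.46127431])}
top {'vertical_fov': 46.0391191583168, 'cx': 327.0229431239466, 'cy': 201.92289325519874, 'position': array([0.21288101, 0.0056246 , 1.69442405]), 'rotation': array([ 0.16734726, -0.16393998, -1.5667724 ])}
{'vertical_fov': 68.48736168841626, 'cx': 311.4650374661861, 'cy': 199.3964878723478, 'position': array([0.13195964, 0.61488605, 0.37272711]), 'rotation': array([-0.26042294, -0.18291323,  1.22935541])}
{'time': 0.1, 'joints': array([ 1.12000753e+00,  5.32813517e-02,  1.61419586e+00, -2.31353413e-05,
        1.47598321e+00, -1.18994970e-01]), 'joint_vel': array([-0.00019667, -0.00165654, -0.00319742,  0.00054524, -0.00021355,
       -0.00041594]), 'tau': array([ 4.62145017e-04, -3.94901562e+01, -3.71363282e+01, -9.20592038e-05,
        3.87464082e-03, -1.56301434e-05]), 'tool_pos': array([0.20333711, 0.59038884, 0.23016844]), 'ee_rot': array([-5.18706496e-01, -3.09796397e+00,  2.82534223e-03]), 'ft_force': array([-0.29912197,  0.18196404,  0.2327236 ]), 'wrist_torque': array([ 0.02426157, -0.02026153, -0.0330328 ]), 'finger_gap': 1.001866777702377}
```

View pics/scene0.png

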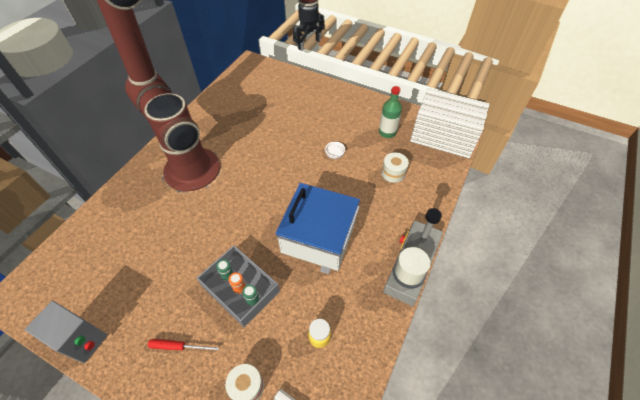

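View pics/top0.png

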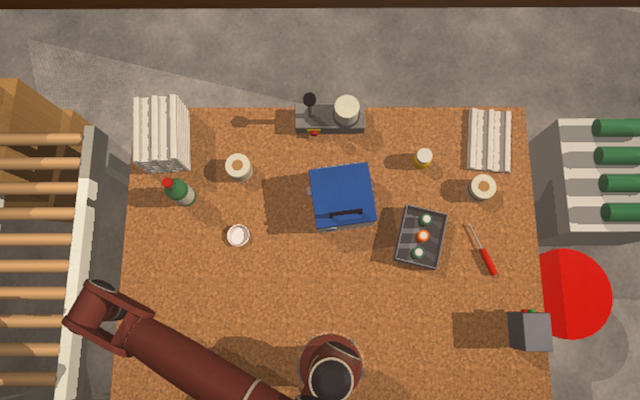

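The scene view shows the dish at (335,150), the handle at (298,205), and the orange cartridge at (236,283), between two greens. The top view shows the dish at (236,236), the handle at (346,212), and the orange cartridge at (423,236).

```bash
cat > h.py <<'E'
import numpy as np, cv2
from scipy.spatial.transform import Rotation as R
def ray(p,uv):
    f=200/np.tan(np.radians(p["vertical_fov"])/2)
    d=np.array([(uv[0]-p["cx"])/f,-(uv[1]-p["cy"])/f,-1.])
    d=R.from_rotvec(p["rotation"]).apply(d); return np.array(p["position"]),d/np.linalg.norm(d)
def onz(p,uv,z):
    o,d=ray(p,uv); return o+d*(z-o[2])/d[2]
def proj(p,X):
    f=200/np.tan(np.radians(p["vertical_fov"])/2)
    c=R.from_rotvec(p["rotation"]).inv().apply(np.asarray(X)-p["position"]); return np.array([p["cx"]+f*c[0]/-c[2],p["cy"]-f*c[1]/-c[2]])
def tri(obs):
    A=np.zeros((3,3));b=np.zeros(3);L=[]
    for p,uv in obs:
        o,d=ray(p,uv);M=np.eye(3)-np.outer(d,d);A+=M;b+=M@o;L.append((o,M))
    X=np.linalg.solve(A,b); return X,[round(1000*np.linalg.norm(M@(X-o)),1) for o,M in L]
def down(yaw): # tool z down, tool y (closing) at world angle yaw
    y=np.array([np.cos(yaw),np.sin(yaw),0]);z=np.array([0,0,-1.]);x=np.cross(y,z)
    return R.from_matrix(np.c_[x,y,z]).as_rotvec()
def mask(im,lo,hi,roi=None): # RGB image, HSV bounds
    m=cv2.inRange(cv2.cvtColor(im,cv2.COLOR_RGB2HSV),lo,hi)
    if roi: k=np.zeros_like(m);a,b,c,d=roi;k[b:d,a:c]=255;m&=k
    return m
def blobs(m,amin=30):
    n,l,s,c=cv2.connectedComponentsWithStats(m); return [(c[i].round(1),s[i]) for i in range(1,n) if s[i][4]>=amin]
E
python3 - <<'E'
from h import *; from plant import r
S,T=r.camera_params("scene"),r.camera_params("top")
for n,a,b in [("dish",(335,150),(236,236)),("handle",(298,205),(346,212)),("orange top",(236,276),(423,236)),("greenA",(224,264),(418,253)),("greenB",(250,290),(427,219))]:
    print(n,*tri([(S,a),(T,b)]))
for n,uv,z in [("roll",(238,160),.07),("bottle",(180,190),.1),("pot",(424,157),.08),("roll2",(483,186),.07)]: print(n,onz(T,uv,z))
bs=cv2.cvtColor(cv2.imread("pics/top0.png"),cv2.COLOR_BGR2RGB)
m=mask(bs,(105,120,60),(125,255,255),(290,150,390,240));m=cv2.morphologyEx(m,cv2.MORPH_CLOSE,np.ones((15,15)))
c=max(cv2.findContours(m,0,2)[0],key=cv2.contourArea);q=cv2.boxPoints(cv2.minAreaRect(c));print(q)
for v in q: print("lid",onz(T,v,.132))
E
```

```text
dish [0.4497533  0.33889861 0.00134734] [np.float64(0.2), np.float64(0.2)]
handle [ 0.50805363 -0.05364955  0.15864362] [np.float64(1.0), np.float64(1.0)]
orange top [ 0.43933177 -0.31831998  0.08448959] [np.float64(4.0), np.float64(4.0)]
greenA [ 0.381553   -0.30018182  0.07675638] [np.float64(3.9), np.float64(3.9)]
greenB [ 0.49914848 -0.33533068  0.08226278] [np.float64(4.1), np.float64(4.1)]
roll [0.71580991 0.32890361 0.07      ]
bottle [0.59806797 0.52109761 0.1       ]
pot [ 0.72202611 -0.3386192   0.08      ]
roll2 [ 0.61705994 -0.5453488   0.07      ]
[[308.46002 170.22002]
 [367.96002 161.72002]
 [376.24005 219.68001]
 [316.74005 228.18001]]
lid [0.65922489 0.07237947 0.132     ]
lid [ 0.68914486 -0.13313738  0.132     ]
lid [ 0.48582475 -0.15688163  0.132     ]
lid [0.45739998 0.04335599 0.132     ]
```

Run:
```python
from h import *; from plant import r
o=r.observe();c=r.camera_params("wrist");Rt=R.from_rotvec(o["ee_rot"])
print("cam in tool",Rt.inv().apply(c["position"]-o["tool_pos"]),"axis",(Rt.inv()*R.from_rotvec(c["rotation"])).apply([0,0,-1]), Rt.as_matrix()[:,1])
for n,y in (("bin",73.4),("bin2",-106.6),("box",7.4),("box2",-172.6)):
    p={"b":(.44,-.318,.2)}["b"] if n[:3]=="bin" else (.508,-.054,.25)
    print(n,r.inverse_kinematics(p,down(np.radians(y))))
print(r.inverse_kinematics((.45,.34,.2),down(np.radians(73.4))),r.inverse_kinematics((.45,.34,.2),down(np.radians(-106.6))))
r.move_ptp((.44,.33,.26),o["ee_rot"])
import pickle
out=[]
def shot(n):
    q=r.camera_params("wrist");im=r.camera("wrist");out.append((n,q,im));print(n,r.observe()["time"])
shot("dishA"); r.line_to((.40,.27,.26)); shot("dishB")
pickle.dump(out,open("dish.pkl","wb"))
im=np.hstack([cv2.resize(x[2],(400,250)) for x in out]);cv2.imwrite("pics/dish.png",im[:,:,::-1])
```

```text
cam in tool [ 0.07549257 -0.00035393 -0.14254325] axis [-2.94164907e-01 -3.30030214e-04  9.55754622e-01] [ 0.32573671  0.9454587  -0.00185729]
bin [-0.76292326 -0.12280251  1.8366784   0.          1.42771676 -2.04399493]
bin2 [-7.62923260e-01 -1.22802509e-01  1.83667840e+00 -4.44089210e-16
  1.42771676e+00  1.09759772e+00]
box [-2.51661819e-01 -2.35557596e-01  1.85149498e+00 -4.44089210e-16
  1.52565527e+00 -3.80816183e-01]
box2 [-2.51661819e-01 -2.35557596e-01  1.85149498e+00 -4.44089210e-16
  1.52565527e+00  2.76077647e+00]
[ 5.15105247e-01 -7.10219597e-02  1.78852036e+00 -4.44089210e-16
  1.42409426e+00 -7.65966424e-01] [ 5.15105247e-01 -7.10219597e-02  1.78852036e+00 -4.44089210e-16
  1.42409426e+00  2.37562623e+00]
dishA 1.475
dishB 2.1583
```

View pics/dish.png

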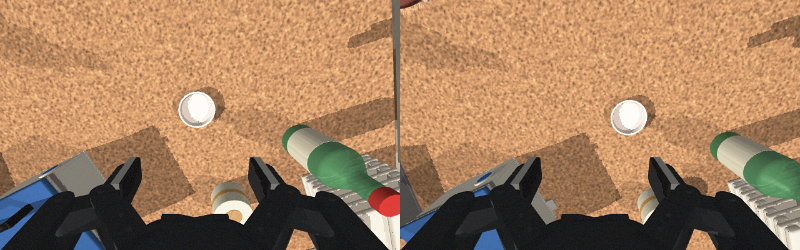

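Dish appears at about (315,175) and (366,188) in full pixels, clear around it. Next, segment it, then shoot the lid and bin on the way across.

Run:
```python
from h import *; from plant import r
import pickle
D=pickle.load(open("dish.pkl","rb"));ob=[]
for (n,p,im),s in zip(D,((315,175),(366,188))):
    m=mask(im,(0,0,110),(179,70,255),(s[0]-40,s[1]-40,s[0]+40,s[1]+40))
    c=max(cv2.findContours(m,0,2)[0],key=cv2.contourArea);e=cv2.fitEllipse(cv2.convexHull(c));print(n,e);ob.append((p,e[0]));print(onz(p,e[0],.018))
print("dish",tri(ob))
out=[]
def shot(n):
    q=r.camera_params("wrist");im=r.camera("wrist");out.append((n,q,im));print(n,r.observe()["time"])
r.move_ptp((.50,-.02,.32),down(np.radians(7.4)));shot("hA")
r.line_to((.50,-.09,.32),feed=.2);shot("hB")
yw=np.radians(73.4)
r.move_ptp((.44,-.29,.24),down(yw));shot("bA")
r.line_to((.44,-.35,.24),feed=.2);shot("bB")
pickle.dump(out,open("hb.pkl","wb"))
v=[cv2.resize(x[2],(400,250)) for x in out];cv2.imwrite("pics/hb.png",np.vstack([np.hstack(v[:2]),np.hstack(v[2:])])[:,:,::-1])
```

```text
dishA ((314.53460693359375, 175.00257873535156), (58.0963134765625, 59.23594284057617), 91.43769073486328)
[0.44870055 0.33089991 0.018     ]
dishB ((365.8067932128906, 187.6581268310547), (55.66922378540039, 59.012569427490234), 61.17466735839844)
[0.44866373 0.33078425 0.018     ]
dish (array([0.44884649, 0.33085144, 0.01736917]), [np.float64(0.0), np.float64(0.0)])
hA 3.4
hB 3.95
bA 5.3833
bB 5.8833
```

View pics/hb.png

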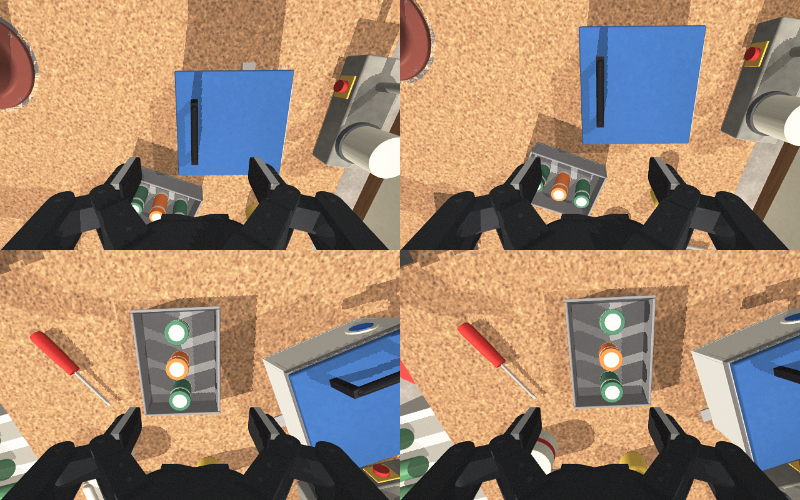

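Orange top is at about (283,190) and (338,175) full px, in the middle place. The handle bar is at about (310,211) and (320,147).

Run:
```python
from h import *
import pickle
D={n:(p,im) for n,p,im in pickle.load(open("hb.pkl","rb"))}
H=[]
for n,roi in (("hA",(285,140,330,275)),("hB",(300,75,335,215))):
    p,im=D[n];m=mask(im,(0,0,0),(179,255,45),roi);c=max(cv2.findContours(m,0,2)[0],key=cv2.contourArea);e=cv2.minAreaRect(c);q=cv2.boxPoints(e);q=q[np.argsort(q[:,1])]
    print(n,e);H.append((p,q[:2].mean(0),q[2:].mean(0)))
a=tri([(h[0],h[1]) for h in H]);b=tri([(h[0],h[2]) for h in H]);print("bar ends",a,b,(a[0]+b[0])/2)
d=a[0]-b[0];print("bar yaw",np.degrees(np.arctan2(d[1],d[0])),np.linalg.norm(d))
for n in ("hA","hB"):
    p,im=D[n];m=cv2.morphologyEx(mask(im,(100,100,50),(130,255,255),(260,20,500,285)),cv2.MORPH_CLOSE,np.ones((25,25)));c=max(cv2.findContours(m,0,2)[0],key=cv2.contourArea)
    q=cv2.approxPolyDP(c,12,True)[:,0];print(n,[onz(p,v,.132)[:2].round(4).tolist() for v in q])
B={}
for n,c0 in (("bA",[(283,132),(283,190),(287,240)]),("bB",[(341,115),(338,172),(339,228)])):
    p,im=D[n]
    for k,s in enumerate(c0):
        m=mask(im,(0,0,215),(179,60,255),(s[0]-22,s[1]-22,s[0]+22,s[1]+22));c=max(cv2.findContours(m,0,2)[0],key=cv2.contourArea);e=cv2.fitEllipse(c);B.setdefault(k,[]).append((p,e[0]));print(n,k,np.round(e[0],1),np.round(e[1],1),onz(p,e[0],.08).round(4))
X=[tri(B[k]) for k in B];print(X);d=X[0][0]-X[2][0];print(np.degrees(np.arctan2(d[1],d[0])),np.linalg.norm(d))
```

```text
hA ((310.5, 209.5), (11.0, 103.0), 0.0)
hB ((319.5, 148.5), (107.0, 11.0), 90.0)
bar ends (array([0.49599357, 0.00085689, 0.12102554]), [np.float64(0.5), np.float64(0.5)]) (array([ 0.50989177, -0.10647609,  0.16777313]), [np.float64(0.2), np.float64(0.2)]) [ 0.50294267 -0.0528096   0.14439934]
bar yaw 97.37798944232642 0.11789344464828234
hA [[0.6584, 0.0731], [0.4565, 0.0455], [0.4841, -0.1543], [0.6241, -0.1374], [0.622, -0.1102], [0.6859, -0.1277]]
hB [[0.6592, 0.0724], [0.4569, 0.0452], [0.4842, -0.156], [0.686, -0.1284]]
bA 0 [281.9 132.4] [25.1 26.3] [ 0.3812 -0.3033  0.08  ]
bA 1 [282.7 190.8] [22.4 23.5] [ 0.4394 -0.3216  0.08  ]
bA 2 [287.1 241.6] [20.4 22.9] [ 0.4973 -0.3355  0.08  ]
bB 0 [340.2 114.9] [25.7 27.2] [ 0.3811 -0.3032  0.08  ]
bB 1 [337.6 175.5] [23.3 23.8] [ 0.4395 -0.3217  0.08  ]
bB 2 [339.3 228. ] [21.1 23.1] [ 0.4974 -0.3354  0.08  ]
[(array([ 0.38114438, -0.3032268 ,  0.08052115]), [np.float64(0.1), np.float64(0.1)]), (array([ 0.43953764, -0.32166023,  0.07972804]), [np.float64(0.0), np.float64(0.0)]), (array([ 0.49715566, -0.33538863,  0.08049563]), [np.float64(0.1), np.float64(0.1)])]
164.50502182816567 0.12038688367963932
```

Run:
```python
from h import *; from plant import r
import pickle
D=pickle.load(open("hb.pkl","rb"))
print("handle mid on z=.172:",onz(D[0][1],(310.5,209.5),.172),onz(D[1][1],(319.5,148.5),.172))
w=down(np.radians(74.5));P=np.array([.4394,-.3212,0])
r.command_gripper(.85,40)
r.move_ptp(P+[0,0,.15],w)
print(r.line_to(P+[0,0,.036],feed=.1,f_stop=8),r.observe()["tool_pos"])
r.command_gripper(0.,40);o=r.observe();print(o["finger_gap"],o["ft_force"],o["time"])
r.line_to(P+[0,0,.20],feed=.1);o=r.observe();print(o["finger_gap"],o["ft_force"],o["time"],o["tool_pos"])
q=r.camera_params("wrist");im=r.camera("wrist");cv2.imwrite("pics/lift.png",im[:,:,::-1])
```

```text
handle mid on z=.172: [ 0.50159372 -0.04451647  0.172     ] [ 0.50229825 -0.05059487  0.172     ]
False [ 0.43995989 -0.32171423  0.03690618]
0.4585705757034906 [0.66883441 0.20491364 2.90178648] 8.325
0.458942249390046 [ 1.4886168   0.08768949 -0.52673985] 10.1167 [ 0.43909391 -0.32088236  0.19911928]
```

View pics/lift.png

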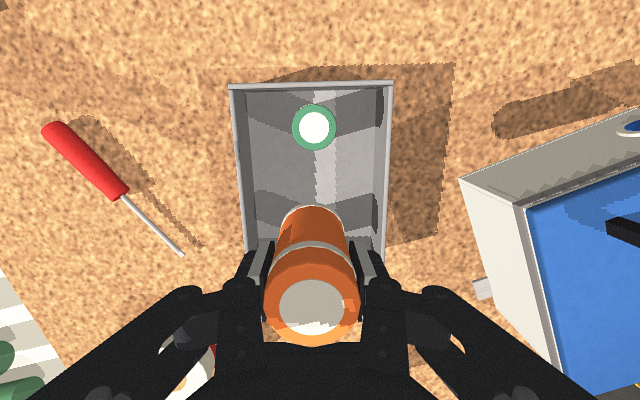

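Run:
```python
from h import *; from plant import r
q=r.camera_params("wrist");P=r.observe()["tool_pos"]
print("pred top px",proj(q,[P[0],P[1],.2425]),"pred bottom",proj(q,[P[0],P[1],.1675]))
Dd=np.array([.4488,.3309,0]);w=down(np.radians(74.5))
r.line_to([.4394,-.3212,.30],feed=.25)
r.move_ptp(Dd+[0,0,.30],w)
r.line_to(Dd+[0,0,.075],feed=.2); r.wait(.3)
s=r.line_to(Dd+[0,0,.033],feed=.04,f_stop=5);o=r.observe();print(s,o["tool_pos"],o["ft_force"],o["finger_gap"],o["time"])
q=r.camera_params("wrist");im=r.camera("wrist");cv2.imwrite("pics/place.png",im[:,:,::-1])
```

```text
pred top px [312.51527439 307.19064175] pred bottom [312.06702752 232.02740016]
True [0.4483909  0.33070379 0.03671907] [-0.52615789  0.17728341  3.22257967] 0.45730419756595986 15.4917
```

View pics/place.png

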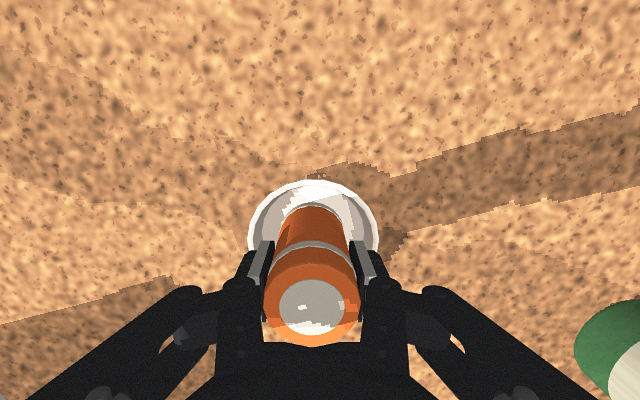

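The cartridge stands upright in the dish centre, contact felt at the pick height. Releasing, then close looks at the handle.

Run:
```python
from h import *; from plant import r
import pickle
r.command_gripper(.75,40);r.wait(.2)
p=r.observe()["tool_pos"]
r.line_to(p+[0,0,.15],feed=.15)
r.line_to(p+[0,0,.22],feed=.25)
w=down(np.radians(7.6));out=[]
def shot(n):
    r.wait(.15);q=r.camera_params("wrist");im=r.camera("wrist");out.append((n,q,im));print(n,r.observe()["time"])
r.move_ptp((.501,.0,.29),w);shot("nA")
top=r.camera("top");S=r.camera("scene")
r.line_to((.501,-.06,.29),feed=.2);shot("nB")
pickle.dump(out,open("n.pkl","wb"))
c1=cv2.resize(S[100:250,250:420],(400,353),interpolation=cv2.INTER_CUBIC);c2=cv2.resize(top[160:280,180:316],(400,353),interpolation=cv2.INTER_CUBIC)
v=[cv2.resize(x[2],(400,250))  for x in out];im=np.vstack([np.hstack(v),np.hstack([c1,c2])[:345]]);cv2.imwrite("pics/near.png",im[:,:,::-1])
```

```text
nA 19.1583
nB 19.9083
```

View pics/near.png

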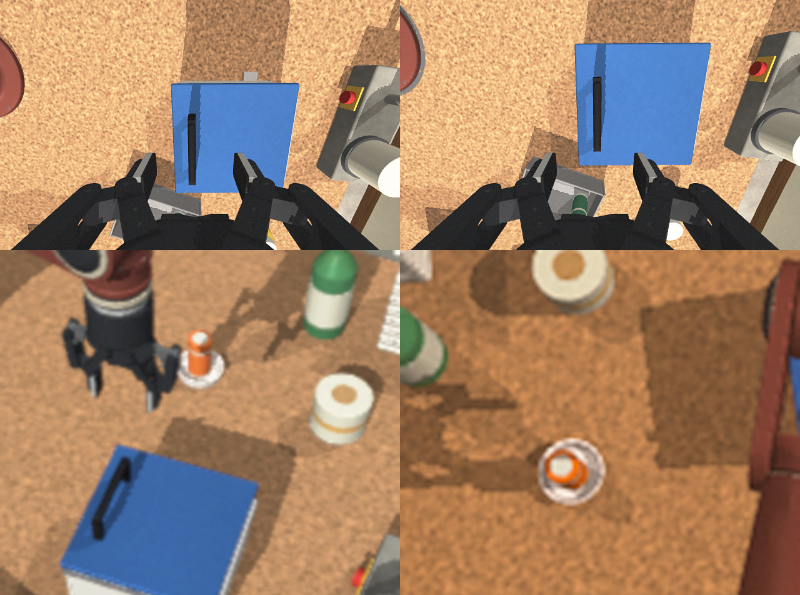

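The cartridge stands upright in the dish (lower right crop centre). The bar is at about (307,240) in the left view and (315,182) in the right.

Run:
```python
from h import *
import pickle
D=pickle.load(open("n.pkl","rb"));H=[];L=[]
for (n,p,im),roi in zip(D,((290,175,325,300),(300,115,330,247))):
    m=mask(im,(0,0,0),(179,255,45),roi);c=max(cv2.findContours(m,0,2)[0],key=cv2.contourArea)[:,0];yb=c[:,1].max()
    e=c[c[:,1]>yb-3].mean(0);rows=c[(c[:,1]<yb-10)&(c[:,1]>yb-60)]
    H.append((p,(e[0],yb)));mid=(rows[:,0].min()+rows[:,0].max())/2;print(n,e,yb,rows[:,0].min(),rows[:,0].max(),[onz(p,(mid,yb-35),z).round(4) for z in (.165,.172)])
    m=cv2.morphologyEx(mask(im,(100,100,50),(130,255,255),(260,50,505,310)),cv2.MORPH_CLOSE,np.ones((25,25)));c=max(cv2.findContours(m,0,2)[0],key=cv2.contourArea)
    q=cv2.approxPolyDP(c,12,True)[:,0];q=q[np.argsort(q[:,0]+q[:,1])];L.append((p,q[0]));print(q.tolist())
print("bar end",tri(H),"lid corner",tri(L))
```

```text
nA [305.66666667 289.        ] 290 301 312 [array([ 0.5042, -0.0652,  0.165 ]), array([ 0.5039, -0.0615,  0.172 ])]
[[274, 135], [282, 308], [476, 133], [374, 254], [401, 254], [382, 307], [452, 300]]
nB [316.44444444 237.77777778] 239 309 320 [array([ 0.5049, -0.0709,  0.165 ]), array([ 0.5046, -0.0687,  0.172 ])]
[[281, 70], [286, 262], [496, 70], [465, 262]]
bar end (array([ 0.51045132, -0.10808456,  0.16204887]), [np.float64(1.6), np.float64(1.6)]) lid corner (array([0.45710578, 0.04567488, 0.13400264]), [np.float64(0.5), np.float64(0.5)])
```

Run:
```python
from h import *; from plant import r
w=down(np.radians(7.7));P=np.array([.5026,-.0535,0])
r.line_to(P+[0,0,.25],feed=.15,rot=w)
print(r.line_to(P+[0,0,.153],feed=.08,f_stop=8))
q=r.camera_params("wrist");im=r.camera("wrist");cv2.imwrite("pics/grip.png",cv2.resize(im,(480,300))[:,:,::-1])
r.command_gripper(0.,100);r.wait(.3)
o=r.observe();print(o["tool_pos"],o["ee_rot"],w,o["finger_gap"],o["ft_force"],o["time"])
```

```text
False
[ 0.50366027 -0.05337363  0.1534386 ] [2.06578748 2.36410185 0.00330683] [2.06727039 2.36558608 0.        ] 0.10531169035294133 [ 5.48243858  0.69295479 -1.77558959] 22.5917
```

View pics/grip.png

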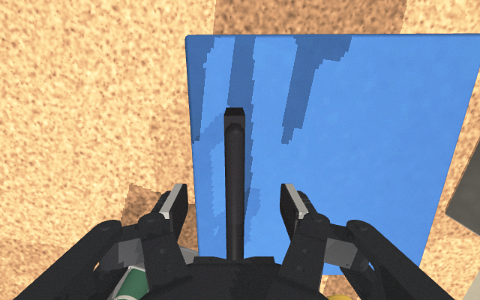

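Run:
```python
from h import *; from plant import r
a=np.radians(7.7);w=R.from_rotvec(down(a));ax=np.array([-np.sin(a),np.cos(a),0]);X=np.array([np.cos(a),np.sin(a),0])
P=np.array([.5033,-.0535,.153]);Hg=P+.17*X;Hg[2]=.120
for th in np.arange(.02,.2001,.02):
    Q=R.from_rotvec(ax*th)
    r.line_to(Hg+Q.apply(P-Hg),feed=.012 if th<.11 else .025,rot=(Q*w).as_rotvec())
    o=r.observe();print(round(th,2),o["tool_pos"].round(4),o["ft_force"].round(1),round(o["finger_gap"],3),round(o["time"],2))
    if np.abs(o["ft_force"]).max()>70: print("ABORT");break
S=r.camera("scene");T=r.camera("top");W=r.camera("wrist")
A=cv2.resize(S[140:280,230:400],(400,330),interpolation=cv2.INTER_CUBIC)
cv2.imwrite("pics/open.png",np.vstack([np.hstack([A,cv2.resize(W,(400,330))]),np.hstack([cv2.resize(T,(400,250)),cv2.resize(S,(400,250))])])[:,:,::-1])
```

```text
0.02 [ 0.5036 -0.0534  0.1546] [ 6.  -0.3 -9.6] 0.106 23.05
0.04 [ 0.5038 -0.0533  0.1566] [  7.3  -2.2 -15.5] 0.101 23.49
0.06 [ 0.5045 -0.0532  0.16  ] [  7.   -1.8 -13.6] 0.109 23.93
0.08 [ 0.5065 -0.053   0.1663] [ 4.2  0.1 -5. ] 0.102 24.38
0.1 [ 0.5077 -0.0528  0.17  ] [ 4.6  0.8 -5.7] 0.103 24.82
0.12 [ 0.5086 -0.0527  0.1732] [ 5.1  2.3 -4.1] 0.1 25.11
0.14 [ 0.5096 -0.0525  0.1763] [ 5.1  0.8 -4.8] 0.105 25.4
0.16 [ 0.5107 -0.0524  0.1795] [ 4.8  1.8 -5.6] 0.101 25.69
0.18 [ 0.5119 -0.0522  0.1827] [ 5.7  2.5 -4.7] 0.097 25.98
0.2 [ 0.5132 -0.052   0.1859] [ 5.2  1.4 -4.7] 0.106 26.27
```

View pics/open.png

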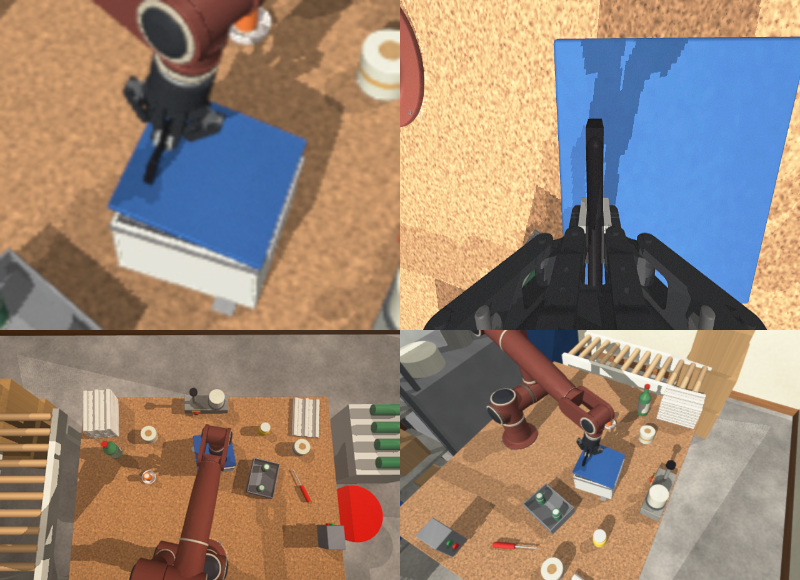

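Run:
```python
from h import *; from plant import r
a=np.radians(7.7);ax=np.array([-np.sin(a),np.cos(a),0]);X=np.array([np.cos(a),np.sin(a),0])
Hg=np.array([.5033,-.0535,.12])+.17*X;c=np.array([.4841,-.155,.132])
c2=np.array([.4569,.0453,.132])
p=r.camera_params("scene");w=r.camera_params("wrist")
o,d=ray(p,(275.9,228.2));t=((c-o)@ax)/(d@ax);v=o+d*t;print("scene corner",v,"gap",v[2]-.132)
for th in (0,.15,.2,.25): print(th,[ (proj(q,Hg+R.from_rotvec(ax*th).apply(k-Hg))).round(1) for q,k in((p,c),(w,c2))])
o=r.observe();print(o["time"],o["tool_pos"],o["finger_gap"])
```

```text
scene corner [ 0.48998831 -0.15420387  0.15534038] gap 0.023340380560719076
0 [array([274.9, 231.6]), array([263.1,  60.9])]
0.15 [array([275.1, 226.8]), array([250.4,  52.1])]
0.2 [array([275.5, 225.3]), array([247.1,  48.3])]
0.25 [array([276.1, 223.8]), array([244.4,  44.1])]
26.425 [ 0.51313278 -0.05206935  0.18582491] 0.1055290036158448
```

My hand-read pixels disagree (scene ~0.11, wrist ~0.20 rad), so I'll measure the corners by mask, including against the shut-lid scene picture.

Run:
```python
from h import *; from plant import r
a=np.radians(7.7);ax=np.array([-np.sin(a),np.cos(a),0]);X=np.array([np.cos(a),np.sin(a),0])
Hg=np.array([.5033,-.0535,.12])+.17*X;c=np.array([.4841,-.155,.132]);c2=np.array([.4569,.0453,.132]);c3=np.array([.686,-.128,.132])
p=r.camera_params("scene");S0=cv2.imread("pics/scene0.png")[:,:,::-1].copy();S=r.camera("scene");w=r.camera_params("wrist");W=r.camera("wrist")
for n,im,roi in(("shut",S0,(265,175,370,260)),("now",S,(265,175,370,260)),("wrist",W,(225,20,640,390))):
    m=mask(im,(100,90,30),(130,255,255),roi);m=cv2.morphologyEx(m,cv2.MORPH_OPEN,np.ones((3,3)));k=max(cv2.findContours(m,0,2)[0],key=cv2.contourArea)[:,0]
    if n=="wrist": print(n,k[np.argmin(k.sum(1))],"left-edge",k[np.argmin(k[:,0])])
    else: print(n,"lower-left",k[np.argmin(k[:,0]*1.-k[:,1])],"left",k[np.argmin(k[:,0])],"low",k[np.argmax(k[:,1])])
for th in (0,.15,.2,.25): print(th,[proj(q,Hg+R.from_rotvec(ax*th).apply(k-Hg)).round(1) for q,k in((p,c),(p,c-[0,0,.012]),(p,c3),(w,c2))])
A=np.hstack([cv2.resize(x[195:265,260:345],None,fx=4.7,fy=4.7,interpolation=cv2.INTER_NEAREST) for x in (S0,S)]);cv2.imwrite("pics/cmp.png",A[:,:,::-1])
```

```text
shut lower-left [276 234] left [276 232] low [337 253]
now lower-left [277 228] left [277 224] low [337 253]
wrist [247  49] left-edge [246  52]
0 [array([274.9, 231.6]), array([275.3, 233.6]), array([338.9, 251.8]), array([263.1,  60.9])]
0.15 [array([275.1, 226.8]), array([274.9, 228.7]), array([339.5, 252. ]), array([250.4,  52.1])]
0.2 [array([275.5, 225.3]), array([275.1, 227.2]), array([339.6, 252.1]), array([247.1,  48.3])]
0.25 [array([276.1, 223.8]), array([275.5, 225.6]), array([339.8, 252.2]), array([244.4,  44.1])]
```

View pics/cmp.png

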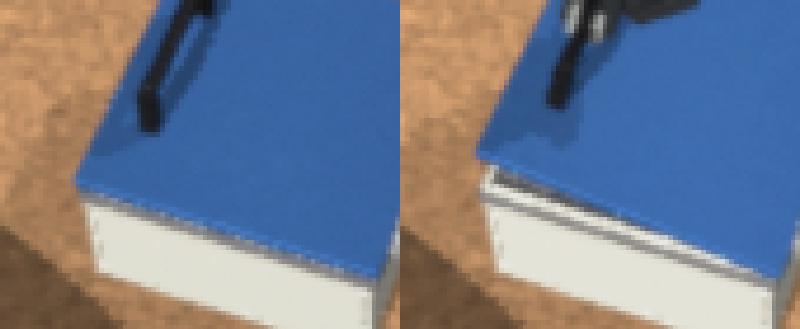

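The scene corner moved 6 px against 6.4 px expected for 0.2 rad. The wrist corner at (247,49) gives about 0.19–0.20 rad and the TCP rise gives 0.196. The gap is therefore about 39 mm, still gripped.

Run:
```python
from plant import r
o=r.observe();print(o["time"],o["tool_pos"],o["finger_gap"],o["ft_force"]);print(r.close_job())
```

```text
26.525 [ 0.51315225 -0.05203696  0.18581742] 0.10576085810504399 [ 5.16014076  1.57621891 -5.23799671]
the job is handed in; nothing more can be done
None
```

The job is done and handed in at 26.5 s. The orange cartridge stands upright in the white dish, and the arm is holding the dry box lid about 39 mm open by its handle.

- **Cartridge:** I lifted it from the middle place in the bin and lowered it until I felt contact at the same height it was picked from. Scene and top views after release showed it upright in the dish. Both green cartridges stayed in the bin.
- **Lid:** I gripped the bar at 100 N and raised it slowly around the hinge. The highest upward pull I logged was about 15 N between steps, so the true peak may have been higher. It then fell to about 5 N with the grip unchanged, so the seal broke and the lid never flew open.
- **Gap check:** The rise of the gripper gives 0.196 rad, the wrist camera 0.19–0.20 rad, and the scene camera's change from shut about 0.19 rad.
- **Disagreements:** One scene corner pixel read by eye suggested only 0.11 rad (about 23 mm). Measuring that corner against the shut-lid picture resolved it. The bar's triangulated height came out at 0.162–0.168 m against the stated 0.172 m, because its end was hard to locate. I used 0.172 m, and the grasp held.

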